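# Press open the touch-latch graver case

### The job

Open the graver case with the green lid, using only the fingertips or the outside of the fingers. First slide the small round tin off the green lid onto the wooden deck of the same case, then press the lid down at its brass mark until the touch latch lets go, and back off so that the spring lifts the lid and leaves it standing ajar. Do not pick anything up, keep the blue lid shut, leave the tin standing on the deck and the other things where they are.

Things in the scene. Friction and masses are not known exactly. Their poses are not given: they have to be found in the camera images.
- green_case: Fixed wooden bench case, 160 (x) x 240 (y) x 70 mm high. Origin: centre of underside, on the bench; x points away from the robot to the hinge side, y left, z up. Its right part, y -112 to +18, is a flush green lid, top at 70 mm; its left part, y +18 to +120, is a fixed wooden deck, top at 69 mm. Stands left or right of the blue case, turned by up to 14 degrees.
- blue_case: Fixed wooden bench case, 160 (x) x 240 (y) x 70 mm high. Origin: centre of underside, on the bench; x points away from the robot to the hinge side, y left, z up. Its right part, y -112 to +18, is a flush blue lid, top at 70 mm; its left part, y +18 to +120, is a fixed wooden deck, top at 69 mm. Twin of the green one; works alike, must stay shut.
- green_lid_mark (a point): Centre of the flush round brass push mark (22 mm across) on top of the green lid near its front edge. Lid shut: at x -48, y -47, z 70 mm in the frame of the case. It is 120 mm in front of the hinge (hinge along y at x +72 mm, z 70 mm). It moves with the lid.
- green_lid (a joint): Lid hinge (rad): 0 shut and latched, positive open (front edge up), negative pressed in, hard stop at -0.05 (6 mm down at the mark). The latch lets go at about -0.025, the stop is safe to reach; this takes about 4 to 5 N at the mark. As the finger backs off, a spring lifts the lid to about 0.5 (front edge 65 mm up), where it stays. Pressed too little it stays slightly low: press again, deeper.
- blue_lid (a joint): Lid hinge of the blue case (rad): 0 shut; same behaviour.
- tin: Loose round aluminium tin with a red band, 56 mm across, 30 mm high, about 0.12 kg, standing upright near the middle of the green lid. Origin: centre of its underside; z up. To be slid to the left (+y of the case), upright, 90 to 140 mm. On the deck: centre at y +46 to +115 mm in the frame of the case.
- ball_vise: Engraver's steel ball vise on a round wooden foot, 104 mm across, 104 mm high, 2.5 kg, loose. Origin: centre of its underside. Bystander.
- jar: Amber glass jar with black cap, 64 mm across, 75 mm high, loose. Origin: centre of its underside. Bystander.
- mug: White mug, 80 mm across, 90 mm high, loose. Origin: centre of its underside. Bystander.
- bushing: Brass bushing standing on end on the deck of the blue case, 48 mm across, 30 mm high, loose. Origin: centre of its underside. Bystander.
- graver: Engraving tool with a dark wooden handle, 150 mm long, lying on the bench along its own x, loose. Bystander.
Things that resemble listed ones, but are neither listed nor needed, are in the scene too. Of the things that look like the tin, the middle-sized one is meant.

How it is judged (in metres and radians):
On the way, in this order (a step that is already met when the one before it is completed fails the run):
1. the tin has been slid off the green lid onto the deck of the green case while the lid is still shut (y of tin in the frame of green_case between 0.04 and 0.118 m and x of tin in the frame of green_case between -0.08 and 0.08 m and z of tin in the frame of green_case between 0.063 and 0.075 m and value of joint green_lid below 0.05 rad), for 0.1 s.
2. the green lid is pressed down past its catch (y of tin in the frame of green_case between 0.04 and 0.118 m and x of tin in the frame of green_case between -0.08 and 0.08 m and z of tin in the frame of green_case between 0.063 and 0.075 m and value of joint green_lid below -0.015 rad).
3. the spring has lifted the green lid ajar (value of joint green_lid above 0.4 rad), for 0.2 s.
At the end, for the whole second after the job is handed in: The green lid stands still and ajar at 0.4 to 0.7 rad; the tin rests upright on the deck of the green case, its centre 40 to 118 mm left of the middle of the case; the blue lid is shut (within 0.03 rad) (value of joint green_lid between 0.4 and 0.7 rad and velocity of joint green_lid between -0.05 and 0.05 rad/s and y of tin in the frame of green_case between 0.04 and 0.118 m and x of tin in the frame of green_case between -0.08 and 0.08 m and z of tin in the frame of green_case between 0.063 and 0.075 m and angle between tin's own z axis and vertical below 0.1 rad and linear speed of tin below 0.01 m/s and value of joint blue_lid between -0.02 and 0.03 rad); the robot touches nothing.
It fails at once if the tin is lifted or tipped, or falls off the case (height (world z) of tin above 0.085 m or height (world z) of tin below 0.055 m or angle between tin's own z axis and vertical above 0.5 rad).
It fails at once if the blue lid is opened or pressed to release (value of joint blue_lid above 0.05 rad or value of joint blue_lid below -0.025 rad).
It fails at once if the ball vise, jar, mug, brass bushing, graver: one of them is moved more than 30 mm (distance of any of ball_vise, jar, mug, bushing, graver from where it was at the start of the episode above 0.03 m).
It also fails if it takes over 38 s, if anything falls off the work surface, if the arm or the gripper's body presses on something with over 40 N, if the wrist force passes 120 N, or if a joint passes its speed limit or range.

### The arm

A 6-joint arm with a two-finger parallel gripper is mounted at the origin on the work surface. World frame = base frame: x ahead of the robot, y to its left, z up, the work surface at z = 0. Lengths are in mm, angles in rad, forces in N, time in s.
With the tool pointing down it reaches from about 275 to 750 mm from the base axis. Payload 10.2 kg.
Tool frame: the origin (TCP) lies between the finger pads; the fingertips stand 8 mm ahead of it and the grasp point (between the pads) lies 11 mm behind it; z points along the fingers, x is the direction in which the jaws open and shut, and the axes are right-handed (so a half turn about z gives the same grasp; the last joint's range is limited). The gripper opens to 85 mm and grips with 20 to 120 N. Pads are 22 mm wide; open, the fingers measure 114 mm over their backs; the gripper's body (76 mm by 85 mm) begins 54 mm behind the grasp point. The pads swing forward as they close: fully open they stand 13 mm farther back than shut.
Start: joints at [-1.378, 0.313, 1.498, -0, 1.331, -0.223], TCP at [212.047, -480.278, 239.294] pointing down, gripper open.
Joint ranges: [-2.94, 2.94], [-0.97, 2.17], [0.19, 2.56], [-1.23, 4.37], [0.02, 3.11], [-2.88, 2.88]. Speed limits (rad/s): [2.39, 2.39, 3.01, 3.14, 3.14, 3.14].

### API

Orientations are given as a unit quaternion [w, x, y, z].
In Python, from rig import sense, eyes, ctrl gives the robot as it stands.
- The arm moves only by the tool move_arm, never from a script. Its argument "rows" is a list that holds one entry, the list of rows, each a list of 5 numbers: the shift along the tool's x, y, z in mm, then the turn about the tool's z in units of 6 degrees (1.0 is 6 degrees), then the gripper command: -1 is shut, 1 is fully open, values between are in proportion. In form: [[[dx, dy, dz, roll, jaw], ...]]. A call has 1 to 12 rows; each row is the pose to reach, as a shift and turn from the pose measured when the call began, along the tool's axes at that moment; what a row does not reach only later rows make up. A row lasts 1/8 s, in which the tool goes at most 62.5 mm and 10.7 degrees, less where a joint would pass 70% of its speed; a pose out of reach is approached as far as the arm can. A call with a gripper value outside its range is refused whole. The fingers move at their own pace and stop on an object; "squeeze" is the grip in N (left out, the last holds). Time passes only in rows, so rows that repeat a pose let the fingers close. It gives the time, the measured TCP pose, the force and the opening at its end, in the units of the state.
- sense(): the state, without advancing time (a new reading comes with each control period).
- eyes.capture(name): name is "scene" or "top" or "wrist"; returns a dict with "color" (420x560x3 uint8, blue, green, red), "vertical_fov" (degrees; the focal length in pixels is half the picture's height over the tangent of half this angle, whatever the lens; pixels are square), "cx", "cy" (the principal point, pixels), "xyz" and "attitude" of the camera in the world. Camera axes: x right, y down, z forward; pixel columns grow to the right and rows downward; lengths in mm; the calibration is good to about 2 mm. A picture is of the moment at which its call begins. There is no depth.
- ctrl.finish_job(): hands the job in, once; it reports no verdict.
The state is a dict: "time_s": time; "joints": joint angles; "dq": joint speeds; "tau": joint torques, N m; "eef_pos": TCP position; "ee_rot": TCP orientation; "force": force on the tool from outside, world axes, zero at the start; "wrist_torque": the same for the moment, N m; "grip_width": opening from 0.0 (shut) to 1.0 (fully open).
Only numpy, scipy, OpenCV 4.12 (cv2) and the standard library are available. Lean on these libraries where they do the work, as an engineer would, in place of code of your own. Each camera call takes 0.05 s, during which the arm holds its last target. There are 200 camera calls.

## Working session

There is one attempt and no reset: what is moved stays moved. The work goes in short steps, Python scripts to look and compute and a tool call to move; the robot and the scene stay as the last step left them, time stands still between calls to the robot, and variables do not carry over. Pictures are saved under pics/ and viewed, about 8 in all and at most 12, crops included, and the job is handed in when it is done.

Besides the shell and the picture viewer there is one more tool, called by a JSON object that holds its "fn" and its "kwargs", one argument or row to a line. move_arm: Moves the arm, as the interface text tells. Its arguments: {"type":"object","properties":{"rows":{"type":"array","items":{"type":"array","items":{"type":"array","items":{"type":"number"}}}},"squeeze":{"type":"number"}},"required":["rows"]}

```bash
mkdir -p pics && ls && python3 - <<'E'
from rig import sense, eyes
import cv2
s=sense();print(s)
for n in("scene","top"):
    c=eyes.capture(n);cv2.imwrite(f"pics/{n}0.png",c["color"]);print(n,{k:v for k,v in c.items() if k!="color"})
E
```

```text
pics
{'time_s': 0.0, 'joints': array([-1.37840564e+00,  3.13434575e-01,  1.49846745e+00,  1.92889155e-05,
        1.33099844e+00, -2.23379484e-01]), 'dq': array([-0.00182679, -0.00103493, -0.00077313,  0.00050828, -0.00061625,
       -0.00150371]), 'tau': array([-8.38709657e-04, -4.12260497e+01, -2.59741509e+01, -2.39042110e-04,
        4.16014896e-03,  1.05536725e-05]), 'eef_pos': array([ 211.99729035, -480.0125646 ,  238.73153334]), 'ee_rot': array([-4.76008285e-04,  8.37821522e-01, -5.45943834e-01, -4.48434931e-04]), 'force': array([-0.96182213, -1.05821811,  0.23106268]), 'wrist_torque': array([-0.0353741 ,  0.00727295,  0.01766986]), 'grip_width': 0.9978250967193566}
scene {'vertical_fov': 56.163532915315635, 'cx': 275.33113156860134, 'cy': 204.12013233628173, 'xyz': array([1166.2920015 , -162.58251657,  781.41197175]), 'attitude': array([-0.27155651,  0.74393036,  0.57581257, -0.20313681])}
top {'vertical_fov': 54.310131268828236, 'cx': 275.9328598098849, 'cy': 210.47995803512583, 'xyz': array([ 4.91617059e+02, -2.68627763e-01,  1.03551108e+03]), 'attitude': array([ 0.02709118, -0.70096455,  0.71175424, -0.03634092])}
```

View pics/scene0.png

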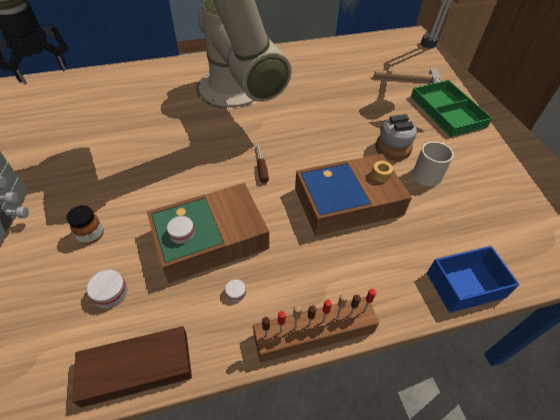

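View pics/top0.png

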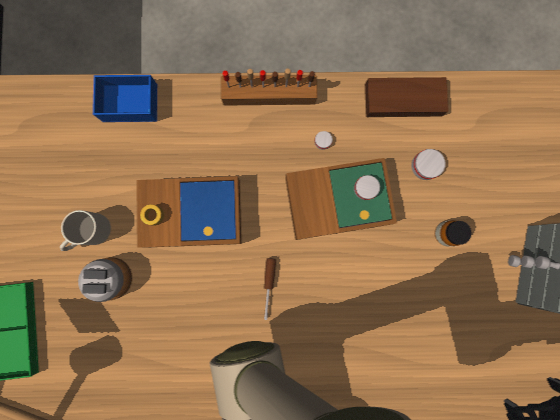

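Three look-alikes are visible in the top view: a small one at (324,140) on the bench, a middle one at (368,187) on the green lid, and a large one at (430,164) on the bench. The middle one is meant, since it is middle-sized and stands on the green lid. The brass mark on the green lid is at (364,215). In the scene view the tin is at (180,230) and the mark at (181,212).

```bash
cat > h.py <<'E'
import numpy as np, cv2
from scipy.spatial.transform import Rotation as R
from rig import eyes, sense
def rot(q): return R.from_quat(np.roll(q,-1)).as_matrix()
def ray(c,uv):
    f=c["color"].shape[0]/2/np.tan(np.radians(c["vertical_fov"])/2)
    d=rot(c["attitude"])@np.array([(uv[0]-c["cx"])/f,(uv[1]-c["cy"])/f,1]); return c["xyz"],d/np.linalg.norm(d)
def plane(c,uv,z): p,d=ray(c,uv); return p+d*(z-p[2])/d[2]
def tri(c1,u1,c2,u2):
    p,d=ray(c1,u1);q,e=ray(c2,u2); t=np.linalg.lstsq(np.c_[d,-e],q-p,rcond=None)[0]
    a,b=p+t[0]*d,q+t[1]*e; return (a+b)/2,np.linalg.norm(a-b)
def blobs(c,lo,hi,box,amin=20):
    x0,y0,x1,y1=box; m=cv2.inRange(cv2.cvtColor(c["color"],cv2.COLOR_BGR2HSV),lo,hi)
    k=np.zeros_like(m);k[y0:y1,x0:x1]=m[y0:y1,x0:x1]
    cs=cv2.findContours(k,cv2.RETR_EXTERNAL,cv2.CHAIN_APPROX_NONE)[0]
    return sorted([q for q in cs if cv2.contourArea(q)>=amin],key=cv2.contourArea)[::-1]
def cen(q): m=cv2.moments(q);return np.array([m["m10"]/m["m00"],m["m01"]/m["m00"]])
E
python3 - <<'E'
from h import *
T=eyes.capture("top");S=eyes.capture("scene")
np.set_printoptions(precision=1,suppress=True)
bx={"top":(325,155,400,235),"scene":(145,195,225,262)}
G,B=((60,80,30),(95,255,200)),((15,120,120),(30,255,255)); W=((0,0,140),(180,60,255))
r={}
for n,c in(("top",T),("scene",S)):
    for nm,(lo,hi) in(("lid",G),("mark",B),("tin",W)):
        q=blobs(c,lo,hi,bx[n],10); r[n,nm]=q
        print(n,nm,[(cen(x),cv2.contourArea(x)) for x in q[:3]])
for n in("mark","tin"):
    print(n,tri(T,cen(r["top",n][0]),S,cen(r["scene",n][0])))
for n,c in(("top",T),("scene",S)):
    h=cv2.convexHull(np.vstack([x for x in r[n,"lid"] if cv2.contourArea(x)>30]))
    P=np.array([plane(c,p[0],70)[:2] for p in h],np.float32)
    rc=cv2.minAreaRect(P);print(n,"lid",rc,cv2.boxPoints(rc).tolist())
    h=cv2.convexHull(r[n,"tin"][0]);P=np.array([plane(c,p[0],100)[:2] for p in h],np.float32)
    print(n,"tin top circle",cv2.minEnclosingCircle(P)); print("mark",plane(c,cen(r[n,"mark"][0]),70))
a=cv2.resize(T["color"][130:250,280:460],None,fx=4,fy=4,interpolation=2);cv2.imwrite("pics/crop.png",a)
E
```

```text
top lid [(array([360.1, 194.5]), 2902.5)]
top mark [(array([356.4, 159.3]), 434.0), (array([377.6, 230.3]), 348.0), (array([364. , 214.3]), 56.0)]
top tin [(array([367.3, 186.7]), 399.5)]
scene lid [(array([185.9, 229.5]), 2689.0)]
scene mark [(array([180.6, 211.3]), 40.0)]
scene tin [(array([179.6, 225.8]), 385.5)]
mark (array([ 671.7, -197.6,  191.2]), np.float64(29.69096067696763))
tin (array([ 628.2, -226.2,   97.6]), np.float64(0.4924716478805746))
top lid ((614.2308349609375, -214.94876098632812), (136.8236541748047, 126.25265502929688), 8.314906120300293) [[537.4092407226562, -162.37928771972656], [555.6670532226562, -287.3048095703125], [691.0524291992188, -267.51824951171875], [672.7946166992188, -142.59271240234375]]
top tin top circle ((628.0498046875, -225.30824279785156), 27.669057846069336)
mark [ 698.9 -208.6   70. ]
scene lid ((615.7109375, -215.51223754882812), (135.1102294921875, 126.23284912109375), 8.405512809753418) [[539.6552124023438, -162.94888305664062], [558.1077270507812, -287.8257751464844], [691.7666625976562, -268.0755920410156], [673.3141479492188, -143.19869995117188]]
scene tin top circle ((629.385986328125, -225.89219665527344), 27.759315490722656)
mark [ 565.2 -222.5   70. ]
```

View pics/crop.png

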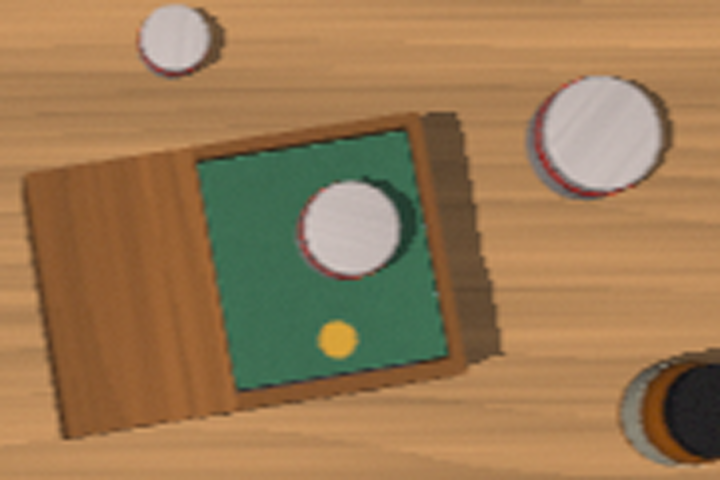

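The crop confirms it: the middle-sized tin stands on the green lid, with the brass mark in front of it and jar, big tin and small tin well clear. Two-view height of the tin top is 97.6 mm (expected 100), its diameter is 55.5 mm (56), and case yaw is about 8.3°. In the case frame the tin is near (14, -59).

Next I move behind the tin with the jaw axis along case x.

{"fn": "move_arm", "kwargs": {
  "rows": [
    [[-1,-47,0,-1.24,-0.3],[-1,-93,0,-2.5,-0.3],[-2,-140,0,-3.7,-0.3],[-2,-187,0,-5,-0.3],[-3,-234,0,-6.2,-0.3],[-4,-280,0,-7.4,-0.3],[-4,-327,0,-8.7,-0.3],[-5,-374,0,-9.9,-0.3],[-5,-420,30,-11.2,-0.3],[-6,-467,60,-12.4,-0.3],[-6,-467,90,-12.4,-0.3],[-6,-467,90,-12.4,-0.3]]
  ]
}}

```text
time_s: 1.7
eef_pos: [636.0, -285.1, 146.2]
ee_rot: [-0.002, 0.997, 0.072, -0.002]
force: [0.9, -0.0, 1.1]
grip_width: 0.351
```

```bash
python3 - <<'E'
from h import *
np.set_printoptions(precision=2,suppress=True)
s=sense();print(s["eef_pos"],s["time_s"],s["grip_width"],s["force"]);M=rot(s["ee_rot"]);print(M)
th=np.radians(8.35);C=np.array([[np.cos(th),-np.sin(th)],[np.sin(th),np.cos(th)]]);O=np.array([605.6,-169.1])
print("case frame tcp",C.T@(s["eef_pos"][:2]-O),"jaw ang",np.degrees(np.arctan2(M[1,0],M[0,0])))
w=eyes.capture("wrist");cv2.imwrite("pics/w1.png",w["color"])
T=eyes.capture("top");S=eyes.capture("scene")
B=((15,120,140),(30,255,255))
a=blobs(T,*B,(356,207,373,222));b=blobs(S,*B,(170,203,192,218))
if a and b:print("mark",tri(T,cen(a[0]),S,cen(b[0])),plane(T,cen(a[0]),70),plane(S,cen(b[0]),70))
E
```

```text
[ 636.   -285.11  146.21] 1.7 0.3507037231867979 [ 0.86 -0.02  1.09]
[[ 0.99  0.14 -0.  ]
 [ 0.14 -0.99  0.  ]
 [-0.   -0.   -1.  ]]
case frame tcp [  13.23 -119.19] jaw ang 8.245611996307058
mark (array([ 566.35, -222.22,   71.34]), np.float64(0.2760368605936998)) [ 566.48 -222.39   70.  ] [ 565.18 -222.47   70.  ]
```

View pics/w1.png

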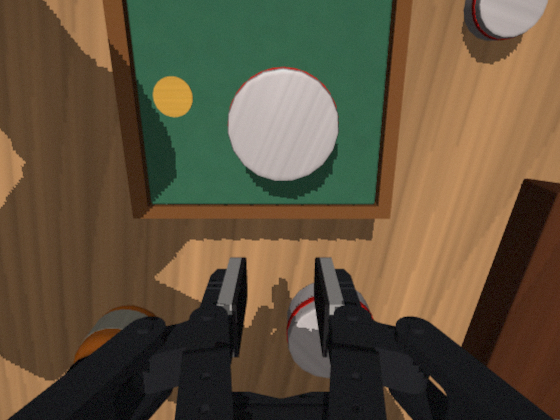

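The wrist view shows the tin centred between the fingers (col 283 against about 281) with the mark to its left at (173,97). I descend and approach.

{"fn": "move_arm", "kwargs": {
  "rows": [
    [[0,0,20,0,-0.3],[0,0,40,0,-0.3],[0,0,60,0,-0.3],[0,0,60,0,-0.3],[0,-8,60,0,-0.3],[0,-15,60,0,-0.3],[0,-20,60,0,-0.3],[0,-25,60,0,-0.3],[0,-30,60,0,-0.3],[0,-37,60,0,-0.3],[0,-44,60,0,-0.3],[0,-44,60,0,-0.3]]
  ]
}}

```text
time_s: 3.35
eef_pos: [630.8, -242.5, 91.0]
ee_rot: [0.0, 0.997, 0.072, 0.001]
force: [-0.5, 0.1, 0.3]
grip_width: 0.35
```

```bash
cat > st.py <<'E'
from h import *
np.set_printoptions(precision=2,suppress=True)
th=np.radians(8.35);C=np.array([[np.cos(th),-np.sin(th)],[np.sin(th),np.cos(th)]]);O=np.array([605.6,-169.1])
s=sense();print(s["eef_pos"],C.T@(s["eef_pos"][:2]-O),s["time_s"],s["grip_width"],s["force"])
T=eyes.capture("top")
for q in blobs(T,(0,0,140),(180,60,255),(285,165,395,240),60):
    P=plane(T,cen(q),100)[:2];print("tin?",cen(q),cv2.contourArea(q),P,C.T@(P-O))
E
python3 st.py
```

```text
[ 630.79 -242.51   90.96] [ 14.26 -76.29] 3.35 0.3497378078495315 [-0.47  0.11  0.28]
tin? [353.21 185.04] 121.0 [ 632.15 -192.84] [ 22.82 -27.34]
```

Contact is made at low force. I continue the push, a little lower.

{"fn": "move_arm", "kwargs": {
  "rows": [
    [[0,-8,2,0,-0.3],[0,-16,4,0,-0.3],[0,-24,4,0,-0.3],[0,-32,4,0,-0.3],[0,-40,4,0,-0.3],[0,-48,4,0,-0.3],[0,-56,4,0,-0.3],[0,-64,4,0,-0.3],[0,-70,4,0,-0.3],[0,-75,4,0,-0.3],[0,-78,4,0,-0.3],[0,-78,4,0,-0.3]]
  ]
}}

```text
time_s: 4.9
eef_pos: [619.7, -165.5, 86.8]
ee_rot: [0.0, 0.997, 0.072, 0.001]
force: [-0.3, -0.7, 0.4]
grip_width: 0.352
```

```bash
python3 st.py && python3 -c "
from h import *
cv2.imwrite('pics/w2.png',eyes.capture('wrist')['color'])"
```

```text
[ 619.66 -165.5    86.85] [14.43  1.52] 4.9 0.3521910467398898 [-0.32 -0.65  0.36]
```

View pics/w2.png

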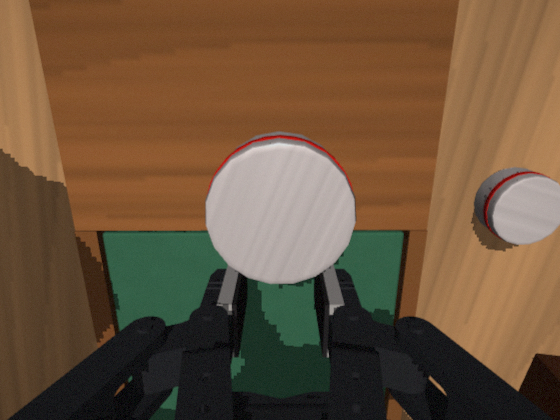

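The tin is upright, centred (281,208) between the fingers, and crossing onto the deck, whose boundary is at row 231. I push about 36 mm more, then back off and rise.

{"fn": "move_arm", "kwargs": {
  "rows": [
    [[0,-8,0,0,-0.3],[0,-16,0,0,-0.3],[0,-24,0,0,-0.3],[0,-30,0,0,-0.3],[0,-34,0,0,-0.3],[0,-37,0,0,-0.3],[0,-37,0,0,-0.3],[0,-25,0,0,-0.3],[0,0,-5,0,-0.3],[0,20,-30,0,-1],[0,40,-70,0,-1],[0,45,-75,0,-1]]
  ]
}}

```text
time_s: 6.5
eef_pos: [626.8, -212.9, 164.9]
ee_rot: [0.002, 0.998, 0.07, 0.003]
force: [-0.5, -0.9, -0.9]
grip_width: -0.003
```

```bash
python3 st.py && python3 - <<'E'
from h import *
from st import C,O
w=eyes.capture('wrist');cv2.imwrite('pics/w3.png',w['color'])
S=eyes.capture('scene');cv2.imwrite('pics/s3.png',S['color'])
for n,c in(("w",w),("s",S)):
  for nm,m,z in(("tin",((0,0,140),(180,60,255)),100),("mark",((15,120,140),(30,255,255)),70)):
    bx=(0,0,560,420) if n=="w" else ((150,195,250,262) if nm=="tin" else (170,203,192,218))
    for q in blobs(c,*m,bx,25)[:4]:
        P=plane(c,cen(q),z)[:2];print(n,nm,cen(q),cv2.contourArea(q),P,C.T@(P-O))
E
```

```text
[ 626.83 -212.88  164.9 ] [ 14.65 -46.4 ] 6.5 -0.0031330520656999497 [-0.55 -0.86 -0.95]
tin? [310.85 195.65] 408.0 [608.82 -94.2 ] [14.07 73.64]
[ 626.38 -212.45  163.56] [ 14.26 -45.9 ] 6.55 0.00027452604477864827 [-1.37 -0.91  1.05]
tin? [310.85 195.65] 408.0 [608.82 -94.2 ] [14.07 73.64]
w tin [280.24  25.18] 5135.5 [ 611.23 -105.82] [14.76 61.79]
w tin [477.51 115.14] 2582.0 [ 720.16 -133.7 ] [118.49  18.39]
w mark [466.29 157.82] 50785.5 [ 737.79 -161.04] [131.96 -11.22]
w mark [73.88 55.03] 10364.5 [ 495.44 -134.66] [-103.99   50.08]
w mark [ 14.45 401.5 ] 863.5 [ 436.76 -406.63] [-201.54 -210.5 ]
w mark [187.86 211.24] 776.5 [ 566.02 -221.81] [-46.81 -46.4 ]
s tin [237.89 207.97] 341.5 [612.32 -95.72] [17.31 71.63]
s mark [180.73 212.32] 28.5 [ 568.27 -222.6 ] [-44.7  -47.51]
```

View pics/w3.png

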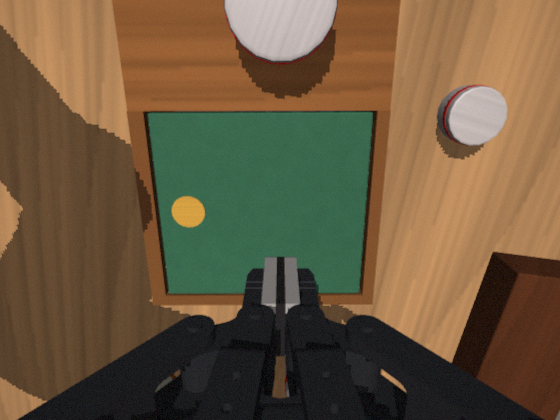

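The tin is on the deck: top view y +73.6, scene view +71.6, x about +15. The mark is at (566,-222). Next I move over the mark and descend to just above it.

{"fn": "move_arm", "kwargs": {
  "rows": [
    [[-20,0,0,0,-1],[-41,0.5,0,0,-1],[-61,0.5,0,0,-1],[-61,0.5,25,0,-1],[-61,0.5,50,0,-1],[-61,0.5,70,0,-1],[-61,0.5,76,0,-1],[-61,0.5,76,0,-1],[-61,0.5,76,0,-1]]
  ]
}}

```text
time_s: 7.82
eef_pos: [565.5, -219.2, 85.2]
ee_rot: [-0.0, 0.997, 0.071, 0.0]
force: [-0.3, -0.4, 0.3]
grip_width: -0.008
```

```bash
python3 -c "
from h import *
np.set_printoptions(precision=2,suppress=True)
s=sense();print(s['eef_pos'],s['force'])"
```

```text
[ 565.47 -219.18   85.21] [-0.3  -0.41  0.26]
```

{"fn": "move_arm", "kwargs": {
  "rows": [
    [[0,3,4,0,-1],[0,3,7,0,-1],[0,3,9,0,-1],[0,3,11,0,-1],[0,3,12.5,0,-1],[0,3,12.5,0,-1]]
  ]
}}

```text
time_s: 8.57
eef_pos: [566.1, -222.4, 73.3]
ee_rot: [0.0, 0.997, 0.071, 0.001]
force: [-0.5, -1.2, 4.4]
grip_width: -0.0
```

4.4 N at about 4.7 mm depth (about -0.039 rad) is past the catch. I press a hair more and then back off straight up.

{"fn": "move_arm", "kwargs": {
  "rows": [
    [[0,0,1,0,-1],[0,0,1,0,-1],[0,0,-6,0,-1],[0,0,-15,0,-1],[0,0,-30,0,-1],[0,0,-45,0,-1],[0,0,-60,0,-1],[0,0,-80,0,-1],[0,0,-105,0,-1],[0,0,-130,0,-1],[0,0,-160,0,-1],[0,0,-160,0,-1]]
  ]
}}

```text
time_s: 10.07
eef_pos: [566.4, -222.6, 236.1]
ee_rot: [0.002, 0.997, 0.071, 0.003]
force: [0.0, -0.4, 0.2]
grip_width: -0.002
```

```bash
python3 st.py && python3 - <<'E'
from h import *
from st import C,O
T=eyes.capture("top");S=eyes.capture('scene')
cv2.imwrite('pics/fin.png',np.vstack([S['color'][140:300,60:440],T['color'][120:290,120:500]]).repeat(1,0))
E
```

```text
[ 566.38 -222.62  236.1 ] [-46.58 -47.26] 10.075 -0.0020435172361463762 [ 0.03 -0.37  0.15]
tin? [310.83 195.64] 407.0 [608.86 -94.14] [14.11 73.69]
[ 565.92 -222.33  234.21] [-46.99 -46.91] 10.125 -0.003120515349037027 [-0.53 -0.1   0.17]
tin? [310.81 195.65] 406.0 [608.82 -94.09] [14.08 73.74]
```

View pics/fin.png

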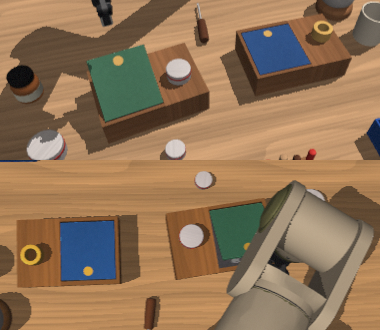

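The lower and upper halves both show the green lid standing ajar, the tin upright on the deck, and the blue lid shut. I check the angle from the mark, and that it is still, then hand in.

```bash
python3 - <<'E'
from h import *
from st import C,O
from rig import ctrl
A=[]
for _ in range(4):
    S=eyes.capture('scene');q=blobs(S,(15,120,140),(30,255,255),(165,190,192,212),15)[0]
    p,d=ray(S,cen(q)); P=np.r_[C.T@(p[:2]-O),p[2]];D=np.r_[C.T@d[:2],d[2]]
    X=P+D*(-47-P[1])/D[1]; a=np.arctan2(X[2]-70,72-X[0]); A.append(a); 
    # mark circle: pick along the ray closest to the 120 mm arc instead of the grazing plane
    t=np.linspace(0,1500,15001);L=P+t[:,None]*D; ang=np.linspace(-.05,.8,400)
    M=np.c_[72-120*np.cos(ang),0*ang-47,70+120*np.sin(ang)]
    dist=np.linalg.norm(np.cross(M-P,D),axis=1);print(cen(q),X,a,"arc:",ang[dist.argmin()],dist.min())
ok=.4<ang[dist.argmin()]<.7
print(ok, sense()["force"])
if ok: print(ctrl.finish_job())
E
```

```text
[ 565.48 -222.1   232.33] [-47.39 -46.61] 10.275 0.001966560687156161 [-0.92  0.19  0.39]
tin? [310.83 195.67] 407.0 [608.78 -94.15] [14.03 73.69]
[177.67 200.21] [-40.41 -47.   117.61] 0.4005989249172655 arc: 0.45488721804511284 0.21652796594370075
[177.67 200.21] [-40.41 -47.   117.61] 0.4005989249172655 arc: 0.45488721804511284 0.21652796594370075
[177.67 200.21] [-40.41 -47.   117.61] 0.4005989249172655 arc: 0.45488721804511284 0.21652796594370075
[177.67 200.21] [-40.41 -47.   117.61] 0.4005989249172655 arc: 0.45488721804511284 0.21652796594370075
True [ 0.16  0.23 -0.23]
the job is handed in; nothing more can be done
None
```

The green lid is open and standing ajar, the tin is on the deck of the same case, and I have handed the job in. No verdict was reported.

- **Tin:** I slid it about 133 mm left with two slightly open fingertips. It stands upright at x +14 to +17, y +72 to +74 mm in the case frame, and the two camera views agree.
- **Lid press:** I pressed the brass mark with the shut fingertips to about 4.7 mm at 4.4 N, then about 1 mm deeper, and backed off straight up. The spring then lifted the lid.
- **Lid angle:** It stood still over four frames. The mark lies 0.2 mm from its 120 mm hinge arc at about 0.45 rad. A second, cruder estimate (grazing ray onto a plane) gave 0.40 rad, right at the lower limit. I trusted the arc fit.
- **Other things:** In the last picture the blue lid is shut, and the bushing, graver and jar look undisturbed. The vise and mug are only partly in the frame. I did not measure these positions.
- **Robot:** The gripper is clear at TCP height 232 mm, with wrist force about zero. About 10 s of the 38 s were used.

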